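# Close the heavy lid of the battery case without letting it slam

## Task

The battery packs are all back in the aluminium case on the pit table: please close it up. The lid is heavy and its hinges let it drop once it is well over, so ease it down without letting it slam, then press it gently at the front until its spring catches snap and it is fully shut. Do not push the case or its lid hard enough to dent the thin metal, and leave the bottle and the wheel where they are.

Things in the scene. Friction and masses are not known exactly. Their poses are not given: they have to be found in the camera images.
- case: Aluminium battery case, fixed on the table: base 230 (x) x 320 (y) x 100 mm high, packs inside, hinged lid. Origin: centre of its underside; its front faces its own -x, z up. On the base's front a folded handle (z 28 to 73 mm, 18 mm out). On each end of the case (its own +y and -y side), 40 mm behind the front, a spring catch, 23 mm out and up to 17 mm above the base's rim.
- lid (a joint): Opening angle of the lid, rad: 0 shut. The lid is a full foam-packed slab 320 mm wide, 45 mm thick, 1.2 to 1.6 kg; shut, its top is 145 mm above the table. Hinge friction 0.5 N m holds it above about 1.15 rad; lower it may drop. At about 0.05 it rests on the catches; 8 to 16 N pressed down on its top near the front snaps both, and they hold it shut. Over 30 N on case or lid dents it.
- case_hinge (a point): Point on the lid's hinge axis, middle of the base's upper back edge: 115 mm behind the case's centre, 100 mm above the table; the axis runs along the case's y. The lid's lower face lies in the axis. Its hinges have slotted holes: its front face (flat, 45 mm high) stands 224 to 236 mm from the axis, which is not measured; feel for it. Friction of a finger on it: 0.5 to 0.7.
- bottle: Drinks bottle with a green cap, 72 mm across, 210 mm tall, upright, to the right of the case. Origin: centre of its underside.
- wheel: Buggy wheel lying flat, 113 mm across, 45 mm thick, to the left of the case. Origin: centre of its underside.
Mind the look-alikes: they are no part of the job. What is meant by the bottle is not purple, and is the smaller of those in its own colour.

How it is judged (in metres and radians):
At the end, for the whole second after the job is handed in: The lid is fully shut and caught (opening angle below 0.01 rad, 2.3 mm at its front) and stays so by itself; bottle (upright) and wheel each within 20 mm of where they were (value of joint lid below 0.01 rad and not (distance of bottle from where it was at the start of the episode above 0.02 m) and not (distance of wheel from where it was at the start of the episode above 0.02 m) and angle between bottle's own z axis and vertical below 0.1 rad); the robot touches nothing.
It fails at once if the lid slams: it still moves down faster than 0.8 rad/s (about 0.18 m/s at its front edge) in the last 25 mm before it meets its catches (value of joint lid between 0.045 and 0.15 rad and velocity of joint lid below -0.8 rad/s).
It fails at once if the robot pushes on the case or its lid with more than 30 N (contact force between any of the fingers, the arm and case above 30 N).
It fails at once if the bottle or the wheel is moved more than 20 mm (distance of any of bottle, wheel from where it was at the start of the episode above 0.02 m).
It also fails if it takes over 72 s, if anything falls off the work surface, if the arm or the gripper's body presses on something with over 40 N, if the wrist force passes 120 N, or if a joint passes its speed limit or range.

## Robot

A 6-joint arm with a two-finger parallel gripper is mounted at the origin on the work surface. World frame = base frame: x ahead of the robot, y to its left, z up, the work surface at z = 0. Lengths are in mm, angles in rad, forces in N, time in s.
With the tool pointing down it reaches from about 350 to 775 mm from the base axis. Payload 7.3 kg.
Tool frame: the origin (TCP) lies between the finger pads; the fingertips stand 8 mm ahead of it and the grasp point (between the pads) lies 11 mm behind it; y points along the fingers, z is the direction in which the jaws open and shut, and the axes are right-handed (so a half turn about y gives the same grasp; the last joint's range is limited). The gripper opens to 92 mm and grips with 3 to 60 N. Pads are 19 mm wide; open, the fingers measure 130 mm over their backs; the gripper's body (75 mm by 190 mm) begins 47 mm behind the grasp point.
Start: joints at [1.149, 0.342, 1.524, -0, 1.275, -0.146], TCP at [142.951, 505.182, 234.741] pointing down, gripper open.
Joint ranges: [-2.53, 2.53], [-0.77, 2.02], [0.04, 2.7], [-1, 4.14], [0.28, 2.66], [-3.11, 3.11]. Speed limits (rad/s): [2.57, 2.57, 3.14, 3.14, 3.14, 3.14].

## Interface

Orientations are given as [roll, pitch, yaw] about the fixed x, y, z axes, in that order (R = Rz(yaw) Ry(pitch) Rx(roll)).
In Python, from plant import bot, vision, job gives the robot as it stands. The module is installed in compiled form; this text tells all that it offers.
- The arm moves only by the tool arm_command, never from a script. Its argument "deltas" is a list of rows, each a list of 4 numbers: the shift along the tool's x, y, z in m, then the turn about the tool's y in degrees. In form: [[x, y, z, twist], ...]. A call has 1 to 5 rows; each row shifts and turns the commanded pose from where the row before left it, along the tool's axes as they then stand; what a row does not reach is not made up. A row lasts 1/10 s, in which the tool goes at most 50 mm and 8.59 degrees, less where a joint would pass 70% of its speed; a pose out of reach is approached as far as the arm can. A call is refused whole if a number of a shift passes 0.05 or a number of a turn 8.59, either way. A call with a gripper value outside its range is refused whole. "claw" is the closure in counts, from 0 (fully open) to 255 (shut), set as the call begins (left out, the last holds). The fingers move at their own pace and stop on an object; the grip force is fixed at half the most. Time passes only in rows, so rows that do not move let the fingers close. It gives the time, the measured TCP pose, the force and the opening at its end, in the units of the state.
- bot.get_obs(): the state, without advancing time (a new reading comes with each control period).
- vision.capture(name): name is "scene" or "side" or "wrist"; returns a dict with "img" (420x560x3 uint8, red, green, blue), "camera_matrix" (3x3 intrinsics, pixels), "world_to_cam" (4x4, takes a point from world to camera coordinates); the wrist camera has in their place "mount" (4x4, takes a point from camera to tool coordinates, whose origin is the TCP and whose axes are the tool frame's). Camera axes: x right, y down, z forward; pixel columns grow to the right and rows downward; lengths in mm; the calibration is good to about 2 mm. A picture is of the moment at which its call begins: read the wrist's pose just before it. There is no depth.
- job.close_job(): hands the job in, once; it reports no verdict.
Trained networks look in a picture, given as the dict that the camera call returned (one of the last four; its "shot" number tells which), for a name from the list of things; names that differ only in an ending like _2 or _b are one class to them, and where a whole thing is asked for, a point or a joint stands for the part that bears it (a point fixed in the world has none). Each returns a list of dicts, best first, with "confidence" (0 to 1); they miss things now and then, are a little off and sometimes report something else, mostly with a low value. They report only what shows in the picture. A call takes as long as a camera call. They do not tell look-alikes from the thing itself.
- vision.find_in(picture, name): "xyz" ([x, y, z] in mm, in the coordinates of the camera as it stood for that picture, good to about 4 mm: the middle of the surface that is visible of it).
- vision.regions_of(picture, name): "mask" (420x560 bool, what is visible of it).
The state is a dict: "time": time; "joint_positions": joint angles; "dq": joint speeds; "tau": joint torques, N m; "tool_pos": TCP position; "tcp_rot": TCP orientation; "contact_force": force on the tool from outside, world axes, zero at the start; "moment": the same for the moment, N m; "grip_width": finger opening in mm.
Only numpy, scipy, OpenCV 4.12 (cv2) and the standard library are available. Lean on these libraries where they do the work, as an engineer would, in place of code of your own. Each camera call takes 0.05 s, during which the arm holds its last target. There are 200 camera calls.

## Working session

There is one attempt and no reset: what is moved stays moved. The work goes in short steps, Python scripts to look and compute and a tool call to move; the robot and the scene stay as the last step left them, time stands still between calls to the robot, and variables do not carry over. Pictures are saved under pics/ and viewed, about 8 in all and at most 12, crops included, and the job is handed in when it is done.

Besides the shell and the picture viewer there is one more tool, called after "Request:" by a JSON object that holds its "name" and its "arguments". arm_command: Moves the arm, as the interface text tells. Its arguments: {"type":"object","properties":{"deltas":{"type":"array","items":{"type":"array","items":{"type":"number"}}},"claw":{"type":"number"}},"required":["deltas"]}

```bash
mkdir -p pics; cat > h.py <<'E'
import numpy as np, cv2
from plant import bot, vision, job
from scipy.spatial.transform import Rotation as R
def towld(p,xyz):
    M=np.linalg.inv(p["world_to_cam"]); return M[:3,:3]@np.array(xyz)+M[:3,3]
def proj(p,P):
    P=np.atleast_2d(P); c=(p["world_to_cam"][:3,:3]@P.T).T+p["world_to_cam"][:3,3]
    u=(p["camera_matrix"]@c.T).T; return u[:,:2]/u[:,2:]
E
python3 - <<'E'
from h import *
o=bot.get_obs(); print({k:np.round(v,3) for k,v in o.items()})
ims=[]
for c in("scene","side"):
    p=vision.capture(c); ims.append(p["img"])
    cv2.imwrite(f"pics/{c}0.png",p["img"][...,::-1])
    M=np.linalg.inv(p["world_to_cam"]); print(c,"cam at",M[:3,3].round(),"fwd",M[:3,2].round(2))
    for n in("case","lid","case_hinge","bottle","wheel"):
        for d in vision.find_in(p,n): print(c,n,towld(p,d["xyz"]).round(),proj(p,towld(p,d["xyz"])).round(),round(d["confidence"],2))
E
```

```text
{'time': np.float64(0.0), 'joint_positions': array([ 1.149,  0.343,  1.525, -0.   ,  1.275, -0.146]), 'dq': array([-0.001, -0.001,  0.   , -0.001,  0.001,  0.001]), 'tau': array([ 2.0000e-03, -4.3123e+01, -2.4423e+01,  7.2000e-02,  5.6000e-02,
       -0.0000e+00]), 'tool_pos': array([142.769, 504.807, 234.061]), 'tcp_rot': array([-1.572,  0.   , -0.276]), 'contact_force': array([-0.452,  0.174, -0.384]), 'moment': array([0.012, 0.018, 0.006]), 'grip_width': np.float64(92.101)}
scene cam at [ 798. -342. 1363.] fwd [-0.19  0.24 -0.95]
scene case [638.  23.  75.] [[314. 225.]] 0.69
scene lid [729.  15. 325.] [[349. 219.]] 0.77
scene case_hinge [635.  22.  80.] [[313. 224.]] 0.61
scene bottle [ 611. -395.  142.] [[215. 334.]] 0.84
scene bottle [ 510. -446.  144.] [[173. 326.]] 0.81
scene bottle [ 389. -434.  181.] [[138. 293.]] 0.79
scene wheel [450. 453.  38.] [[341.  98.]] 0.74
side cam at [  61. -141. 1614.] fwd [ 0.3   0.09 -0.95]
side case [661.  33.  75.] [[273. 178.]] 0.85
side lid [719.  25. 285.] [[281. 131.]] 0.67
side case_hinge [666.  38.  81.] [[271. 175.]] 0.55
side bottle [ 585. -389.  141.] [[405. 230.]] 0.83
side bottle [ 483. -434.  132.] [[413. 268.]] 0.74
side bottle [ 347. -420.  189.] [[403. 310.]] 0.67
side wheel [440. 454.  40.] [[124. 210.]] 0.97
```

View pics/scene0.png

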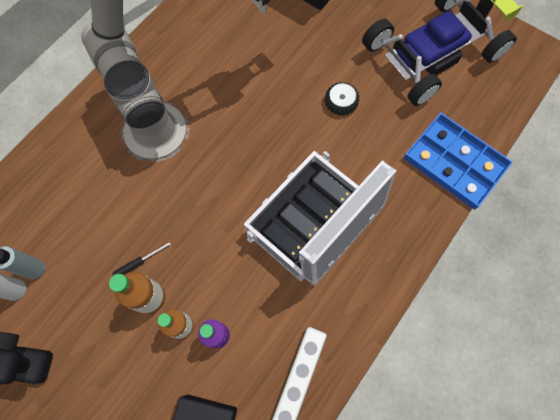

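View pics/side0.png

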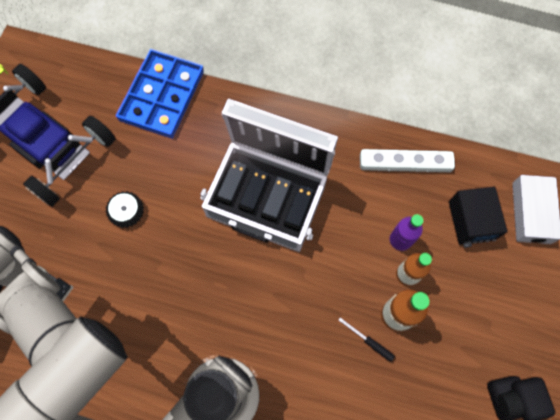

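The three bottles are at scene px (215,334) purple, (138,293) large orange and (173,326) small orange. The one meant is the small orange bottle at (173,326): not purple, and the smaller of its colour. The wheel is at (341,98), away from the buggy. The case is around (315,220), with its lid roughly upright. Next I fit the case pose from enlarged corners.

```bash
python3 - <<'E'
import cv2,numpy as np
a=cv2.imread("pics/scene0.png")[135:295,235:405]; b=cv2.imread("pics/side0.png")[95:255,195:345]
f=lambda i:cv2.resize(i,None,fx=2.5,fy=2.5,interpolation=cv2.INTER_CUBIC)
im=np.hstack([f(a),f(b)]); c=cv2.resize(cv2.imread("pics/scene0.png")[260:360,100:240],None,fx=1.95,fy=1.95)
o=np.zeros((600,800,3),np.uint8); o[:400]=im; o[400:595,:273]=c
cv2.imwrite("pics/crop1.png",o)
E
```

```text
(no output)
```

View pics/crop1.png

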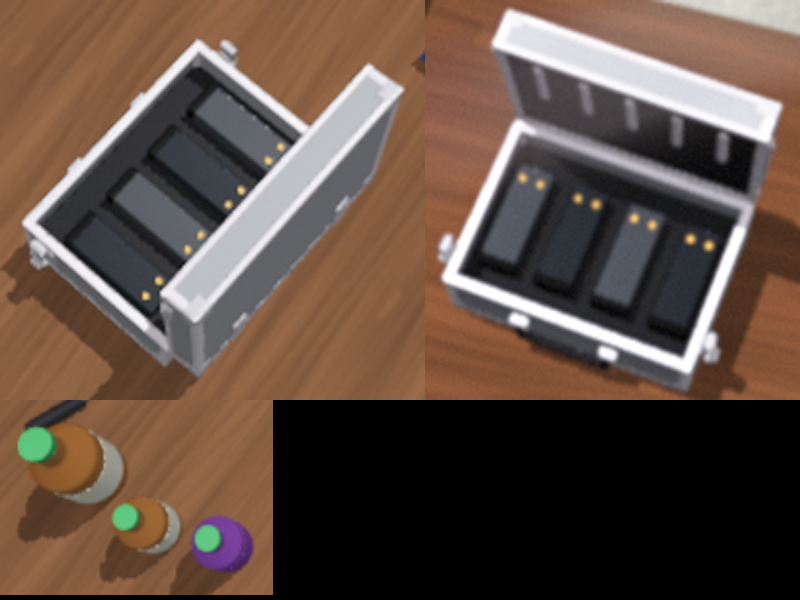

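```bash
cat > fit.py <<'E'
from h import *
from scipy.optimize import least_squares
P={c:vision.capture(c) for c in("scene","side")}
# key: (part, a, b, s): rim a=x sign,b=y sign ; lid: t (0 inner/45 outer), y sign
O=[("scene","r",-1,1,315,151.8),("scene","r",-1,-1,246.2,224.6),("scene","l",0,1,383,162.2),("scene","l",45,1,395.8,171.8),("scene","l",0,-1,300.6,252.6),("scene","l",45,-1,314.2,261.4),
("side","r",-1,1,204.6,206.2),("side","r",-1,-1,301,243.8),("side","r",1,1,233,145.4),("side","r",1,-1,324.2,177),
("side","l",45,1,228.2,99.8),("side","l",45,-1,336.2,137),("side","l",0,1,223.8,114.2),("side","l",0,-1,332.2,150.2)]
def pt(q,k,a,b):
    x,y,w,th,L=q
    if k=="r": l=[115*a,160*b,100]
    else: l=[115-L*np.cos(th)+a*np.sin(th),160*b,100+L*np.sin(th)+a*np.cos(th)]
    c,s=np.cos(w),np.sin(w); return [x+c*l[0]-s*l[1],y+s*l[0]+c*l[1],l[2]]
def res(q): return np.concatenate([np.append([],proj(P[o[0]],pt(q,*o[1:4]))[0]-o[4:]) for o in O])
r=least_squares(res,[650,25,0,1.6,230],loss="soft_l1")
print(r.x.round(3)); print(res(r.x).reshape(-1,2).round(1).tolist())
x,y,w=r.x[:3]
for n,a in(("hinge",115),("front",-115)):
  for e in(1,0,-1):
    c,s=np.cos(w),np.sin(w); print(n,e,round(x+c*a-s*160*e),round(y+s*a+c*160*e))
E
python3 fit.py
```

```text
[ 6.03655e+02  4.23640e+01 -8.90000e-02  1.47500e+00  2.17350e+02]
[[-1.4, -1.3], [-3.1, 0.1], [-1.3, -0.3], [0.5, 0.2], [-1.3, 1.5], [-0.5, 4.7], [-3.4, -0.2], [-0.4, -0.9], [-2.6, -3.8], [2.2, -1.5], [-0.6, -0.7], [0.9, -0.3], [-2.3, -0.9], [-0.7, 1.3]]
hinge 1 732 191
hinge 0 718 32
hinge -1 704 -127
front 1 503 212
front 0 489 53
front -1 475 -107
```

```bash
cat >> fit.py <<'E'
r=least_squares(res,[610,40,-.09,1.5,230],bounds=([0,-200,-1,1,226],[900,200,1,2,234]),loss="soft_l1")
print(r.x.round(3)); print(res(r.x).reshape(-1,2).round(1).tolist())
q=r.x; np.save("q.npy",q)
ims=[]
for c,(u0,v0) in(("scene",(235,135)),("side",(195,95))):
    im=cv2.resize(P[c]["img"][v0:v0+160,u0:u0+160,::-1],None,fx=2.5,fy=2.5,interpolation=cv2.INTER_CUBIC)
    for k,a in(("r",None),("l",0),("l",45)):
        pts=[pt(q,"r",-1,-1),pt(q,"r",-1,1),pt(q,"r",1,1),pt(q,"r",1,-1)] if k=="r" else [pt(q,"l",a,-1),pt(q,"l",a,1),pt([*q[:4],0],"l",a,1),pt([*q[:4],0],"l",a,-1)]
        uv=((proj(P[c],pts)-[u0,v0]+.5)*2.5).astype(np.int32)
        cv2.polylines(im,[uv],True,{None:(0,0,255),0:(0,255,0),45:(255,0,0)}[a if k=="l" else None],1)
    ims.append(im)
cv2.imwrite("pics/fit1.png",np.hstack(ims))
E
python3 fit.py
```

```text
[ 6.03655e+02  4.23640e+01 -8.90000e-02  1.47500e+00  2.17350e+02]
[[-1.4, -1.3], [-3.1, 0.1], [-1.3, -0.3], [0.5, 0.2], [-1.3, 1.5], [-0.5, 4.7], [-3.4, -0.2], [-0.4, -0.9], [-2.6, -3.8], [2.2, -1.5], [-0.6, -0.7], [0.9, -0.3], [-2.3, -0.9], [-0.7, 1.3]]
hinge 1 732 191
hinge 0 718 32
hinge -1 704 -127
front 1 503 212
front 0 489 53
front -1 475 -107
[ 6.0357e+02  4.1093e+01 -9.5000e-02  1.4730e+00  2.2600e+02]
[[-1.3, -0.9], [-3.5, 0.0], [-1.1, -1.3], [0.7, -0.7], [-2.4, 0.7], [-1.5, 4.0], [-3.1, -0.4], [-0.3, -0.5], [-1.9, -3.8], [2.7, -1.0], [-0.2, -2.0], [1.8, -0.9], [-2.0, -2.2], [0.0, 0.8]]
```

View pics/fit1.png

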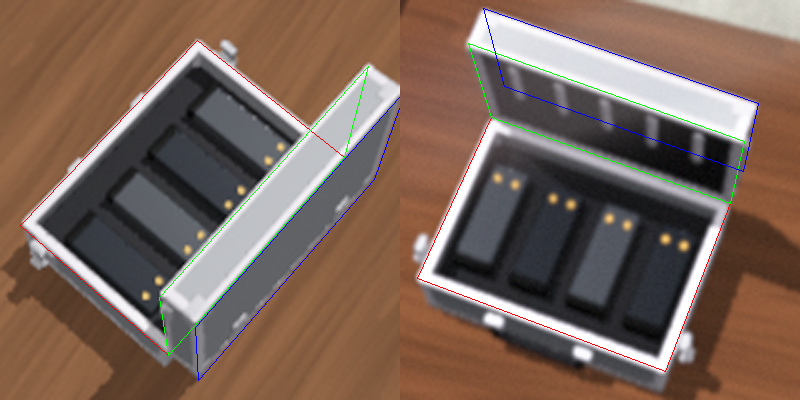

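The overlay fits the rim (red) and lid (green and blue) within about 1–2 px. The case centre is about (604, 41), yaw −0.095, and the lid is at about 1.47 rad. Small orange bottle confirmed in the crop.

Plan:
1. Straddle the lid's upper edge near its −y end with the open fingers.
2. Pull it forward with the back finger while the front finger restrains it.
3. Swing the back finger out past the lid's end.
4. Ride the lid down on the front finger with friction.
5. Press it shut.

```bash
cat > mv.py <<'E'
import sys
from h import *
W=-0.095; CX=np.array([np.cos(W),np.sin(W)]); CY=np.array([-CX[1],CX[0]]); q=np.load("q.npy")
H=q[:2]+115*CX
def uv(p): d=np.array(p[:2])-H; return d@CX,d@CY
def w(u,v,z): return np.append(H+u*CX+v*CY,z)
def plan(target,yaw,step=48):
    o=bot.get_obs(); p=o["tool_pos"].copy(); y=o["tcp_rot"][2]; t=np.array(target,float)
    dy=(yaw-y+np.pi)%(2*np.pi)-np.pi
    n=int(np.ceil(max(np.linalg.norm(t-p)/step,abs(np.degrees(dy))/8.5,1)))
    for i in range(n):
        y=y if i==0 else y
        M=R.from_euler("z",y).as_matrix()@R.from_euler("x",-np.pi/2).as_matrix()
        d=(t-p)/(n-i); l=M.T@d; a=dy/n
        print([*(l/1000).round(3).tolist(),round(-np.degrees(a),2)]); p=p+d; y+=a
def show():
    o=bot.get_obs(); u,v=uv(o["tool_pos"]); print("t",round(float(o["time"]),2),"u,v,z",round(u,1),round(v,1),round(o["tool_pos"][2],1),"yaw",round(o["tcp_rot"][2],3),"F case",(o["contact_force"][:2]@CX).round(1),(o["contact_force"][:2]@CY).round(1),o["contact_force"][2].round(1),"w",round(float(o["grip_width"]),1))
if __name__=="__main__":
    show(); a=list(map(float,sys.argv[1:])); plan(w(*a[:3]),a[3],*a[4:])
E
python3 mv.py 0 -130 410 -1.666
```

```text
t 0.8 u,v,z -617.6 418.3 234.8 yaw -0.276 F case 0.3 0.2 -0.3 w 92.1
[0.039, -0.01, -0.024, np.float64(4.42)]
[0.041, -0.01, -0.021, np.float64(4.42)]
[0.042, -0.01, -0.017, np.float64(4.42)]
[0.044, -0.01, -0.014, np.float64(4.42)]
[0.045, -0.01, -0.011, np.float64(4.42)]
[0.045, -0.01, -0.007, np.float64(4.42)]
[0.046, -0.01, -0.004, np.float64(4.42)]
[0.046, -0.01, -0.0, np.float64(4.42)]
[0.046, -0.01, 0.003, np.float64(4.42)]
[0.045, -0.01, 0.007, np.float64(4.42)]
[0.045, -0.01, 0.01, np.float64(4.42)]
[0.044, -0.01, 0.014, np.float64(4.42)]
[0.043, -0.01, 0.017, np.float64(4.42)]
[0.041, -0.01, 0.02, np.float64(4.42)]
[0.039, -0.01, 0.023, np.float64(4.42)]
[0.038, -0.01, 0.026, np.float64(4.42)]
[0.035, -0.01, 0.029, np.float64(4.42)]
[0.033, -0.01, 0.032, np.float64(4.42)]
```

Request:
{"name": "arm_command", "arguments": {"deltas": [[0.038,-0.02,-0.022,4.42],[0.04,-0.02,-0.02,4.42],[0.042,-0.02,-0.017,4.42],[0.043,-0.02,-0.014,4.42],[0.044,-0.02,-0.011,4.42]]}}

```text
time: 1.3
tool_pos: [297.5, 340.1, 335.7]
tcp_rot: [-1.57, -0.0, -0.664]
contact_force: [1.8, 0.2, -0.4]
grip_width: 91.8
```

Request:
{"name": "arm_command", "arguments": {"deltas": [[0.045,-0.02,-0.007,4.42],[0.045,-0.02,-0.004,4.42],[0.045,-0.02,0,4.42],[0.045,-0.02,0.003,4.42],[0.045,0,0.007,4.42]]}}

```text
time: 1.8
tool_pos: [452.6, 174.6, 417.7]
tcp_rot: [-1.565, -0.002, -1.05]
contact_force: [1.1, 0.8, -0.3]
grip_width: 91.9
```

```bash
python3 mv.py 0 -130 410 -1.666
```

```text
t 1.8 u,v,z -278.0 118.5 417.7 yaw -1.05 F case 1.1 0.9 -0.3 w 91.9
[0.045, 0.001, 0.01, np.float64(4.41)]
[0.044, 0.001, 0.014, np.float64(4.41)]
[0.043, 0.001, 0.017, np.float64(4.41)]
[0.042, 0.001, 0.021, np.float64(4.41)]
[0.04, 0.001, 0.024, np.float64(4.41)]
[0.038, 0.001, 0.027, np.float64(4.41)]
[0.036, 0.001, 0.03, np.float64(4.41)]
[0.034, 0.001, 0.032, np.float64(4.41)]
```

Request:
{"name": "arm_command", "arguments": {"deltas": [[0.045,0,0.01,4.41],[0.044,0,0.014,4.41],[0.043,0,0.017,4.41],[0.042,0,0.021,4.41],[0.04,0,0.024,4.41]]}}

```text
time: 2.3
tool_pos: [610.4, 4.7, 414.8]
tcp_rot: [-1.57, 0.0, -1.435]
contact_force: [1.6, -0.2, -0.3]
grip_width: 92.0
```

Request:
{"name": "arm_command", "arguments": {"deltas": [[0.038,0,0.027,4.41],[0.036,0,0.03,4.41],[0.034,0,0.032,4.41],[0,0,0,0],[0,0,0,0]]}}

```text
time: 2.8
tool_pos: [704.1, -94.7, 411.5]
tcp_rot: [-1.575, 0.001, -1.658]
contact_force: [-0.1, -0.3, -0.3]
grip_width: 91.8
```

```bash
python3 - <<'E'
from mv import *
show(); o=bot.get_obs()
ims=[]
q=np.load("q.npy")
for c in("scene","side"):
    p=vision.capture(c); P0=proj(p,w(0,-130,330))[0].astype(int); u,v=np.clip(P0-100,0,[360,220])
    im=cv2.resize(p["img"][v:v+200,u:u+200,::-1],(400,400),interpolation=cv2.INTER_CUBIC); ims.append(im)
    print(c,u,v)
cv2.imwrite("pics/a.png",np.hstack(ims))
plan(w(0,-130,318),-1.666)
E
```

```text
t 2.8 u,v,z -2.1 -125.6 411.5 yaw -1.658 F case -0.1 -0.4 -0.3 w 91.8
scene 213 149
side 224 39
[0.002, 0.033, 0.001, np.float64(0.19)]
[0.002, 0.033, 0.001, np.float64(0.19)]
[0.002, 0.033, 0.001, np.float64(0.19)]
```

View pics/a.png

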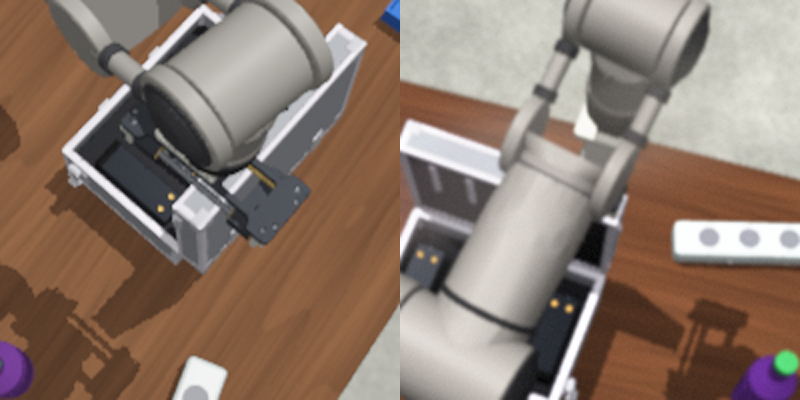

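The gripper body straddles the lid near its −y end (scene crop about (230,200)). Lowering in short steps while watching the force.

Request:
{"name": "arm_command", "arguments": {"deltas": [[0.002,0.025,0.001,0],[0.001,0.025,0.001,0],[0.001,0.02,0,0],[0,0.0,0,0]]}}

```text
time: 3.3
tool_pos: [702.7, -95.9, 344.6]
tcp_rot: [-1.574, 0.001, -1.655]
contact_force: [-0.8, -0.1, -0.0]
grip_width: 91.9
```

Request:
{"name": "arm_command", "arguments": {"deltas": [[0,0.012,0,0],[0,0.012,0,0],[0,0,0,0]]}}

```text
time: 3.6
tool_pos: [703.9, -96.5, 322.4]
tcp_rot: [-1.57, 0.0, -1.656]
contact_force: [-0.2, 0.1, -0.1]
grip_width: 91.8
```

Request:
{"name": "arm_command", "arguments": {"deltas": [[0,0,0,0],[0,0,0,0]], "claw": 50}}

```text
time: 3.8
tool_pos: [704.9, -97.4, 323.2]
tcp_rot: [-1.568, -0.0, -1.657]
contact_force: [0.1, 0.1, -0.0]
grip_width: 80.0
```

```bash
python3 mv.py -10 -130 318 -1.666
```

```text
t 3.8 u,v,z -1.0 -128.2 323.2 yaw -1.657 F case 0.1 0.1 -0.0 w 80.0
[0.002, 0.005, -0.009, np.float64(0.53)]
```

Request:
{"name": "arm_command", "arguments": {"deltas": [[0,0,-0.004,0],[0,0,-0.004,0],[0,0,-0.004,0],[0,0.001,-0.004,0],[0,0,0,0]]}}

```text
time: 4.3
tool_pos: [688.7, -96.3, 320.7]
tcp_rot: [-1.569, -0.0, -1.657]
contact_force: [0.9, -0.1, 1.2]
grip_width: 73.7
```

```bash
python3 mv.py -48 -130 314.6 -1.666 5
```

```text
t 4.3 u,v,z -17.2 -128.7 320.7 yaw -1.657 F case 0.9 -0.1 1.2 w 73.7
[0.0, 0.001, -0.004, np.float64(0.07)]
[0.0, 0.001, -0.004, np.float64(0.07)]
[0.0, 0.001, -0.004, np.float64(0.07)]
[0.0, 0.001, -0.004, np.float64(0.07)]
[0.0, 0.001, -0.004, np.float64(0.07)]
[0.0, 0.001, -0.004, np.float64(0.07)]
[0.0, 0.001, -0.004, np.float64(0.07)]
```

Contact with the back finger is as expected (~1 N). Keep pulling.

Request:
{"name": "arm_command", "arguments": {"deltas": [[0,0.001,-0.006,0],[0,0.001,-0.006,0],[0,0.001,-0.006,0],[0,0.001,-0.006,0],[0,0.002,-0.006,0]]}}

```text
time: 4.8
tool_pos: [658.3, -93.7, 314.1]
tcp_rot: [-1.571, 0.0, -1.657]
contact_force: [1.8, 0.5, 3.7]
grip_width: 73.9
```

Request:
{"name": "arm_command", "arguments": {"deltas": [[0,0.002,-0.005,0],[0,0.002,-0.005,0],[0,0.002,-0.005,0],[0,0.002,-0.004,0],[0,0,0,0]]}}

```text
time: 5.3
tool_pos: [639.1, -92.0, 305.3]
tcp_rot: [-1.573, 0.0, -1.657]
contact_force: [1.4, -0.4, -0.5]
grip_width: 73.9
```

```bash
cat > wr.py <<'E'
from mv import *
show(); o=bot.get_obs(); p=vision.capture("wrist"); cv2.imwrite("pics/wr%d.png"%int(o["time"]*100),p["img"][...,::-1]); print("pics/wr%d.png"%int(o["time"]*100))
E
python3 wr.py; cp $(ls -t pics/wr*.png|head -1) pics/wrist_a.png
```

```text
t 5.3 u,v,z -67.1 -129.1 305.3 yaw -1.657 F case 1.4 -0.3 -0.5 w 73.9
pics/wr530.png
```

View pics/wrist_a.png

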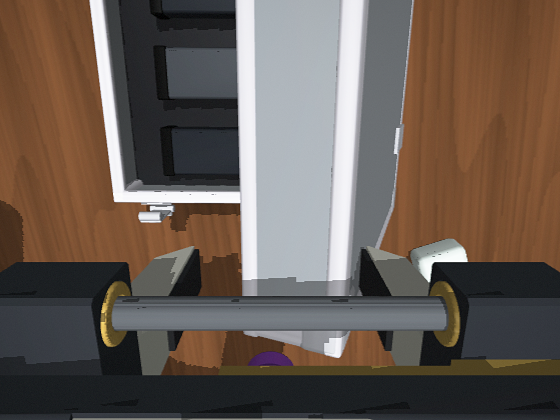

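The wrist view shows the lid's upper edge between the fingers. The end of the lid is just past them (row 350), and the front (left) finger has some slack. Continuing slowly.

Request:
{"name": "arm_command", "arguments": {"deltas": [[0,0.002,-0.004,0],[0,0.002,-0.004,0],[0,0.002,-0.004,0],[0,0.002,-0.004,0],[0,0,0,0]]}}

```text
time: 5.85
tool_pos: [623.2, -90.6, 297.6]
tcp_rot: [-1.572, 0.0, -1.657]
contact_force: [0.1, 0.0, 0.4]
grip_width: 73.7
```

Request:
{"name": "arm_command", "arguments": {"deltas": [[0,0.003,-0.004,0],[0,0.003,-0.004,0],[0,0.003,-0.004,0],[0,0.003,-0.003,0],[0,0,0,0]]}}

```text
time: 6.35
tool_pos: [608.4, -89.3, 285.4]
tcp_rot: [-1.572, 0.0, -1.657]
contact_force: [-5.6, 1.3, -5.4]
grip_width: 73.6
```

```bash
python3 wr.py; cp $(ls -t pics/wr[0-9]*.png|head -1) pics/wrist_b.png
```

```text
t 6.35 u,v,z -97.8 -129.3 285.4 yaw -1.657 F case -5.7 0.8 -5.4 w 73.6
pics/wr635.png
```

View pics/wrist_b.png

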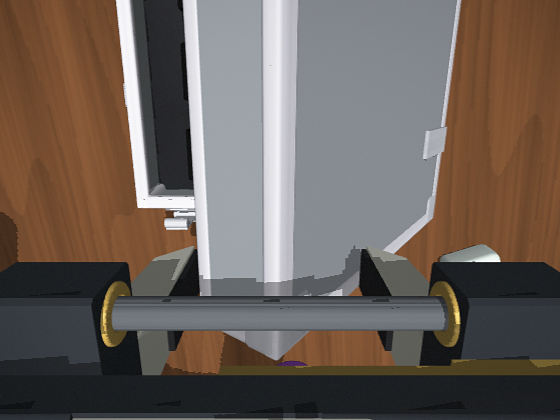

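The lid now leans on the front finger at about 0.94 rad with 5–6 N. I'll open the gripper while holding that finger in place, then swing the back finger out past the lid's end.

Request:
{"name": "arm_command", "arguments": {"deltas": [[0,0,0.004,0],[0,0,0.004,0],[0,0,0.001,0],[0,0,0,0]], "claw": 0}}

```text
time: 6.8
tool_pos: [618.3, -90.2, 286.1]
tcp_rot: [-1.571, 0.0, -1.657]
contact_force: [-0.8, 0.8, 1.6]
grip_width: 91.4
```

```bash
cat > swing.py <<'E'
from mv import *
show(); o=bot.get_obs(); p=o["tool_pos"].copy(); y=o["tcp_rot"][2]; a=float(o["grip_width"])/2+9.5
Z=lambda y:np.array([-np.sin(y),np.cos(y)])
F=p[:2]-a*Z(y); print("F centre u,v",np.round(uv(F),1))
n=11; yf=W-np.pi; d=(yf-y)/n
for i in range(n):
    M=R.from_euler("z",y).as_matrix()@R.from_euler("x",-np.pi/2).as_matrix()
    y+=d; ph=(i+1)/n*np.pi
    t=np.append(F-CX*2.5*np.sin(ph)+a*Z(y),p[2]); l=M.T@(t-p); p=t
    print([*(l/1000).round(3).tolist(),round(float(-np.degrees(d)),2)])
E
python3 swing.py
```

```text
t 6.8 u,v,z -87.9 -129.3 286.1 yaw -1.657 F case -0.9 0.7 1.6 w 91.4
F centre u,v [-143.1 -129.8]
[0.008, -0.0, -0.001, 8.23]
[0.008, -0.0, -0.001, 8.23]
[0.008, -0.0, -0.001, 8.23]
[0.008, -0.0, -0.001, 8.23]
[0.008, -0.0, -0.001, 8.23]
[0.008, -0.0, -0.001, 8.23]
[0.008, -0.0, -0.0, 8.23]
[0.008, -0.0, -0.0, 8.23]
[0.007, -0.0, -0.0, 8.23]
[0.007, -0.0, -0.0, 8.23]
[0.007, -0.0, -0.0, 8.23]
```

Request:
{"name": "arm_command", "arguments": {"deltas": [[0.008,0,-0.001,8.2],[0.008,0,-0.001,8.2],[0.008,0,-0.001,8.2],[0.008,0,-0.001,8.2]]}}

```text
time: 7.2
tool_pos: [604.6, -118.8, 285.6]
tcp_rot: [-1.572, 0.001, -2.235]
contact_force: [-2.9, 2.9, -0.4]
grip_width: 91.8
```

```bash
python3 swing.py | head -3
```

```text
t 7.2 u,v,z -98.8 -159.0 285.6 yaw -2.235 F case -3.1 2.6 -0.4 w 91.8
F centre u,v [-145.5 -129.2]
[0.005, -0.0, -0.001, 5.22]
```

Request:
{"name": "arm_command", "arguments": {"deltas": [[0.008,0,-0.001,8.2],[0.008,0,-0.001,8.2],[0.008,0,0,8.2],[0.008,0,0,8.2]]}}

```text
time: 7.6
tool_pos: [578.9, -137.8, 285.7]
tcp_rot: [-1.572, -0.0, -2.808]
contact_force: [-2.1, 2.6, 0.1]
grip_width: 91.9
```

Request:
{"name": "arm_command", "arguments": {"deltas": [[0.007,0,0,8.2],[0.007,0,0,8.2],[0.007,0,0,7.5],[0,0,0,0]]}}

```text
time: 8.0
tool_pos: [557.6, -141.5, 285.7]
tcp_rot: [-1.572, -0.002, 3.061]
contact_force: [-3.7, 2.8, -1.5]
grip_width: 92.0
```

```bash
python3 swing.py | head -2; python3 - <<'E'
from mv import *
ims=[]
for c in("scene","side"):
    p=vision.capture(c); P0=proj(p,w(-150,-100,250))[0].astype(int); u,v=np.clip(P0-100,0,[360,220])
    im=cv2.resize(p["img"][v:v+200,u:u+200,::-1],(400,400),interpolation=cv2.INTER_CUBIC); ims.append(im)
cv2.imwrite("pics/b.png",np.hstack(ims))
E
```

```text
t 8.0 u,v,z -143.4 -186.1 285.7 yaw 3.061 F case -3.9 2.4 -1.5 w 92.0
F centre u,v [-144.2 -130.7]
```

View pics/b.png

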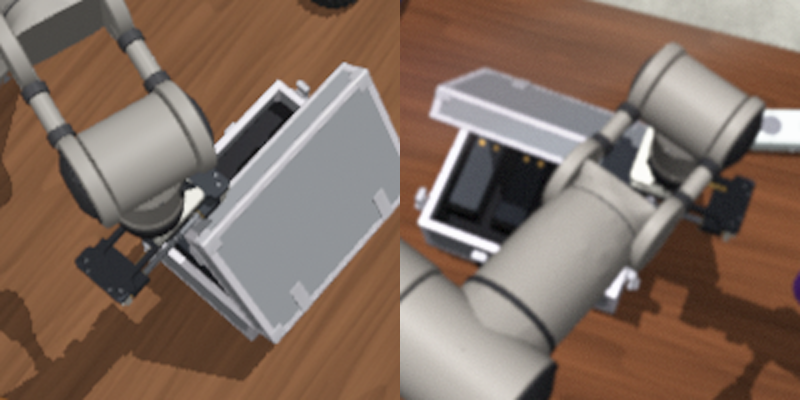

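The view shows the front finger holding the lid's lower edge from the front, with the other finger outside the lid's end. Now I need the real hinge-to-front distance, so that the fingertip ends just below the lid's edge but above the rim. I'll push the lid back up to about 1.35 rad, where it holds itself, and touch its edge from above.

Request:
{"name": "arm_command", "arguments": {"deltas": [[-0.008,-0.005,0,0],[-0.008,-0.005,0,0],[-0.008,-0.005,0,0],[-0.008,-0.004,0,0],[-0.008,-0.004,0,0]]}}

```text
time: 8.6
tool_pos: [598.8, -145.2, 309.0]
tcp_rot: [-1.571, -0.001, 3.065]
contact_force: [-3.0, 0.0, -0.8]
grip_width: 91.8
```

Request:
{"name": "arm_command", "arguments": {"deltas": [[-0.009,-0.004,0,0],[-0.009,-0.003,0,0],[-0.009,-0.003,0,0],[-0.009,-0.002,0,0],[-0.008,-0.002,0,0]]}}

```text
time: 9.1
tool_pos: [643.2, -149.2, 323.2]
tcp_rot: [-1.57, 0.001, 3.065]
contact_force: [-2.4, -1.5, -0.2]
grip_width: 91.8
```

Request:
{"name": "arm_command", "arguments": {"deltas": [[0,0,0,0],[0,0,0,0],[0,0,0,0]]}}

```text
time: 9.4
tool_pos: [642.5, -148.7, 323.0]
tcp_rot: [-1.571, 0.001, 3.064]
contact_force: [-0.3, 0.5, -0.2]
grip_width: 91.7
```

```bash
python3 mv.py -58 -186 320 -3.237
```

```text
t 9.4 u,v,z -58.2 -185.3 323.0 yaw 3.064 F case -0.4 0.5 -0.2 w 91.7
[-0.0, 0.003, 0.001, np.float64(1.03)]
```

Request:
{"name": "arm_command", "arguments": {"deltas": [[0.012,0,0,0],[0,-0.018,0,0],[0,-0.018,0,0],[-0.025,0,0,0],[-0.025,0,0,0]]}}

```text
time: 9.9
tool_pos: [680.7, -151.8, 361.2]
tcp_rot: [-1.57, 0.004, 3.064]
contact_force: [0.5, -0.0, -0.2]
grip_width: 91.8
```

Request:
{"name": "arm_command", "arguments": {"deltas": [[0,0.005,0,0],[0,0.004,0,0],[0,0,0,0],[0,0,0,0]]}}

```text
time: 10.3
tool_pos: [679.7, -151.6, 350.7]
tcp_rot: [-1.571, 0.0, 3.064]
contact_force: [0.9, -0.6, -0.5]
grip_width: 91.7
```

Request:
{"name": "arm_command", "arguments": {"deltas": [[0,0.002,0,0],[0,0,0,0]]}}

```text
time: 10.5
tool_pos: [680.1, -151.7, 348.4]
tcp_rot: [-1.571, 0.001, 3.064]
contact_force: [-0.5, -0.2, 0.7]
grip_width: 91.9
```

```bash
python3 wr.py
```

```text
t 10.5 u,v,z -20.6 -184.6 348.4 yaw 3.064 F case -0.5 -0.3 0.7 w 91.9
pics/wr1050.png
```

Request:
{"name": "arm_command", "arguments": {"deltas": [[0,0.001,0,0],[0,0,0,0]]}}

```text
time: 10.75
tool_pos: [680.3, -151.7, 346.9]
tcp_rot: [-1.571, -0.0, 3.064]
contact_force: [-0.4, -0.2, -0.2]
grip_width: 91.9
```

Request:
{"name": "arm_command", "arguments": {"deltas": [[0,0.001,0,0],[0,0,0,0]]}}

```text
time: 10.95
tool_pos: [680.4, -151.7, 345.7]
tcp_rot: [-1.571, -0.0, 3.064]
contact_force: [1.6, -0.0, -0.2]
grip_width: 91.7
```

Request:
{"name": "arm_command", "arguments": {"deltas": [[0,0.001,0,0],[0,0,0,0]]}}

```text
time: 11.15
tool_pos: [680.4, -151.7, 344.7]
tcp_rot: [-1.571, -0.0, 3.064]
contact_force: [0.0, 1.0, 0.5]
grip_width: 91.8
```

Force noise is about 1 N and there's no touch yet.

Request:
{"name": "arm_command", "arguments": {"deltas": [[0,0.0015,0,0],[0,0,0,0]]}}

```text
time: 11.35
tool_pos: [680.4, -151.7, 343.2]
tcp_rot: [-1.571, -0.0, 3.064]
contact_force: [-0.1, 0.3, 0.1]
grip_width: 91.8
```

Request:
{"name": "arm_command", "arguments": {"deltas": [[0,0.0015,0,0],[0,0,0,0]]}}

```text
time: 11.55
tool_pos: [680.4, -151.7, 341.7]
tcp_rot: [-1.571, -0.0, 3.064]
contact_force: [-0.8, -0.4, 0.1]
grip_width: 91.6
```

Request:
{"name": "arm_command", "arguments": {"deltas": [[0,0.0015,0,0],[0,0,0,0]]}}

```text
time: 11.75
tool_pos: [680.4, -151.7, 340.2]
tcp_rot: [-1.571, -0.0, 3.064]
contact_force: [-0.2, -0.5, -0.0]
grip_width: 91.8
```

Request:
{"name": "arm_command", "arguments": {"deltas": [[0,0.0015,0,0],[0,0,0,0]]}}

```text
time: 11.95
tool_pos: [680.4, -151.7, 338.7]
tcp_rot: [-1.571, -0.0, 3.064]
contact_force: [-0.1, 0.1, 0.1]
grip_width: 91.8
```

Request:
{"name": "arm_command", "arguments": {"deltas": [[0,0.001,0,0],[0,0,0,0]]}}

```text
time: 12.15
tool_pos: [680.4, -151.7, 337.8]
tcp_rot: [-1.571, -0.0, 3.064]
contact_force: [-0.6, -0.2, -0.0]
grip_width: 91.8
```

Request:
{"name": "arm_command", "arguments": {"deltas": [[0,0.001,0,0],[0,0,0,0]]}}

```text
time: 12.35
tool_pos: [680.5, -151.7, 337.0]
tcp_rot: [-1.571, 0.0, 3.064]
contact_force: [-0.5, -0.3, 0.8]
grip_width: 92.0
```

Request:
{"name": "arm_command", "arguments": {"deltas": [[0,0.001,0,0],[0,0,0,0]]}}

```text
time: 12.55
tool_pos: [680.5, -151.7, 336.7]
tcp_rot: [-1.571, 0.001, 3.064]
contact_force: [0.3, -0.9, 3.8]
grip_width: 92.0
```

Request:
{"name": "arm_command", "arguments": {"deltas": [[0,0.001,0,0],[0,0,0,0]]}}

```text
time: 12.75
tool_pos: [680.6, -151.7, 336.4]
tcp_rot: [-1.57, 0.002, 3.064]
contact_force: [0.2, -0.8, 7.6]
grip_width: 91.6
```

The touch came at tip z ≈ 329, which gives a front distance of about 226 mm (arm stiffness about 5 N/mm). The tip now sits on the front face near its outer edge. From here, friction can draw the lid forward and also hold it back, with the tip well above the rim. I'll ride it down along the arc, controlling the radial force from feedback.

```bash
cat > st.py <<'E'
# args: arc step per row mm, rows, desired radial N, k
from mv import *
s,n,Nd,k=map(float,sys.argv[1:5]); n=int(n)
o=bot.get_obs(); u,v=uv(o["tool_pos"]); z=o["tool_pos"][2]
yaw=o["tcp_rot"][2]
P=np.array([u+9.5,z-8-100]); rho=np.hypot(*P); phi=np.arctan2(P[1],-P[0])
f=o["contact_force"]; fu,fz=f[:2]@CX,f[2]
N=fu*-np.cos(phi)+fz*np.sin(phi); T=fu*-np.sin(phi)+fz*-np.cos(phi)   # on tool; T>0: lid pulls tool in the closing sense
print("t %.2f rho %.1f phi %.3f th~%.3f N %.1f T %.1f fv %.1f v %.1f tip %.1f yaw %.3f"%(o["time"],rho,phi,phi-.167,N,T,f[:2]@CY,v,z-8,yaw))
dr=-np.clip((Nd-N)/k,-2,2)/n
for i in range(n):
    a=s/rho; Q=np.array([-np.cos(phi-a),np.sin(phi-a)])*(rho+dr); d=Q-P; P=Q; rho+=dr; phi-=a
    print([round(-d[0]/1000,4),round(-d[1]/1000,4),0,0])
E
python3 st.py 4 4 9 5
```

```text
t 12.75 rho 228.7 phi 1.525 th~1.358 N 7.6 T -0.6 fv -0.8 v -184.6 tip 328.4 yaw 3.064
[np.float64(0.004), np.float64(0.0003), 0, 0]
[np.float64(0.004), np.float64(0.0004), 0, 0]
[np.float64(0.004), np.float64(0.0004), 0, 0]
[np.float64(0.004), np.float64(0.0005), 0, 0]
```

Request:
{"name": "arm_command", "arguments": {"deltas": [[0.004,0.0003,0,0],[0.004,0.0004,0,0],[0.004,0.0004,0,0],[0.004,0.0005,0,0],[0,0,0,0]]}}

```text
time: 13.25
tool_pos: [664.5, -150.2, 335.1]
tcp_rot: [-1.571, 0.003, 3.064]
contact_force: [-0.2, -0.8, 6.8]
grip_width: 92.0
```

```bash
python3 st.py 5 4 10 5
```

```text
t 13.25 rho 228.7 phi 1.454 th~1.287 N 6.7 T -0.6 fv -0.8 v -184.7 tip 327.1 yaw 3.064
[np.float64(0.0049), np.float64(0.0008), 0, 0]
[np.float64(0.0049), np.float64(0.0009), 0, 0]
[np.float64(0.0049), np.float64(0.001), 0, 0]
[np.float64(0.0049), np.float64(0.0011), 0, 0]
```

Request:
{"name": "arm_command", "arguments": {"deltas": [[0.005,0.0008,0,0],[0.005,0.0009,0,0],[0.005,0.001,0,0],[0.005,0.0011,0,0],[0,0,0,0]]}}

```text
time: 13.75
tool_pos: [644.2, -148.4, 331.6]
tcp_rot: [-1.571, 0.003, 3.064]
contact_force: [-2.0, 1.5, 10.1]
grip_width: 91.9
```

```bash
python3 st.py 5 4 13 5
```

```text
t 13.75 rho 228.6 phi 1.363 th~1.196 N 10.3 T 0.0 fv 1.3 v -184.8 tip 323.6 yaw 3.064
[np.float64(0.0049), np.float64(0.0012), 0, 0]
[np.float64(0.0048), np.float64(0.0013), 0, 0]
[np.float64(0.0048), np.float64(0.0014), 0, 0]
[np.float64(0.0048), np.float64(0.0015), 0, 0]
```

Model behaves well (rho constant, force as planned).

Request:
{"name": "arm_command", "arguments": {"deltas": [[0.0049,0.0012,0,0],[0.0048,0.0013,0,0],[0.0048,0.0014,0,0],[0.0048,0.0015,0,0],[0,0,0,0]]}}

```text
time: 14.25
tool_pos: [624.6, -146.6, 326.5]
tcp_rot: [-1.571, 0.002, 3.065]
contact_force: [-4.2, 2.5, 10.7]
grip_width: 91.4
```

```bash
python3 st.py 5 4 15 5
```

```text
t 14.25 rho 228.5 phi 1.274 th~1.107 N 11.5 T 1.1 fv 2.1 v -184.9 tip 318.5 yaw 3.065
[np.float64(0.0047), np.float64(0.0017), 0, 0]
[np.float64(0.0047), np.float64(0.0018), 0, 0]
[np.float64(0.0046), np.float64(0.0019), 0, 0]
[np.float64(0.0046), np.float64(0.002), 0, 0]
```

Request:
{"name": "arm_command", "arguments": {"deltas": [[0.0047,0.0017,0,0],[0.0047,0.0018,0,0],[0.0046,0.0019,0,0],[0.0046,0.002,0,0],[0,0,0,0]]}}

```text
time: 14.75
tool_pos: [605.6, -144.8, 319.5]
tcp_rot: [-1.572, 0.001, 3.065]
contact_force: [-7.3, 2.9, 14.3]
grip_width: 91.9
```

```bash
python3 st.py 5 4 16 5
```

```text
t 14.75 rho 228.2 phi 1.185 th~1.018 N 16.1 T 1.6 fv 2.2 v -184.9 tip 311.5 yaw 3.065
[np.float64(0.0046), np.float64(0.0019), 0, 0]
[np.float64(0.0046), np.float64(0.002), 0, 0]
[np.float64(0.0045), np.float64(0.0021), 0, 0]
[np.float64(0.0045), np.float64(0.0022), 0, 0]
```

Request:
{"name": "arm_command", "arguments": {"deltas": [[0.0046,0.0019,0,0],[0.0046,0.002,0,0],[0.0045,0.0021,0,0],[0.0045,0.0022,0,0],[0,0,0,0]]}}

```text
time: 15.25
tool_pos: [586.9, -143.1, 310.9]
tcp_rot: [-1.572, -0.001, 3.065]
contact_force: [-9.6, 3.7, 15.2]
grip_width: 91.8
```

```bash
python3 st.py 5 4 16 5
```

```text
t 15.25 rho 228.2 phi 1.095 th~0.928 N 18.0 T 1.8 fv 2.8 v -185.0 tip 302.9 yaw 3.065
[np.float64(0.0045), np.float64(0.0023), 0, 0]
[np.float64(0.0044), np.float64(0.0023), 0, 0]
[np.float64(0.0044), np.float64(0.0024), 0, 0]
[np.float64(0.0043), np.float64(0.0025), 0, 0]
```

Request:
{"name": "arm_command", "arguments": {"deltas": [[0.0045,0.0023,0,0],[0.0044,0.0023,0,0],[0.0044,0.0024,0,0],[0.0043,0.0025,0,0],[0,0,0,0]]}}

```text
time: 15.75
tool_pos: [568.8, -141.5, 300.6]
tcp_rot: [-1.573, -0.003, 3.065]
contact_force: [-11.7, 4.6, 12.4]
grip_width: 91.9
```

```bash
python3 st.py 5 5 16 5
```

```text
t 15.75 rho 228.4 phi 1.003 th~0.836 N 17.0 T 3.5 fv 3.5 v -185.1 tip 292.6 yaw 3.065
[np.float64(0.0042), np.float64(0.0027), 0, 0]
[np.float64(0.0041), np.float64(0.0028), 0, 0]
[np.float64(0.0041), np.float64(0.0029), 0, 0]
[np.float64(0.004), np.float64(0.003), 0, 0]
[np.float64(0.004), np.float64(0.0031), 0, 0]
```

Request:
{"name": "arm_command", "arguments": {"deltas": [[0.0042,0.0027,-0.0002,0],[0.0041,0.0028,-0.0002,0],[0.0041,0.0029,-0.0002,0],[0.004,0.003,-0.0002,0]]}}

```text
time: 16.15
tool_pos: [552.4, -139.9, 289.1]
tcp_rot: [-1.572, -0.004, 3.065]
contact_force: [-12.1, 2.9, 14.0]
grip_width: 91.8
```

```bash
python3 st.py 5 4 16 5
```

```text
t 16.15 rho 228.5 phi 0.915 th~0.748 N 18.6 T 1.2 fv 1.8 v -185.0 tip 281.1 yaw 3.065
[np.float64(0.004), np.float64(0.003), 0, 0]
[np.float64(0.0039), np.float64(0.0031), 0, 0]
[np.float64(0.0039), np.float64(0.0032), 0, 0]
[np.float64(0.0038), np.float64(0.0032), 0, 0]
```

Request:
{"name": "arm_command", "arguments": {"deltas": [[0.004,0.003,-0.0001,0],[0.0039,0.0031,-0.0001,0],[0.0039,0.0032,-0.0001,0],[0.0038,0.0032,-0.0001,0],[0,0,0,0]]}}

```text
time: 16.65
tool_pos: [535.7, -138.3, 275.3]
tcp_rot: [-1.572, -0.008, 3.065]
contact_force: [-14.6, 2.8, 9.0]
grip_width: 91.9
```

```bash
python3 st.py 5 4 17 5
```

```text
t 16.65 rho 228.8 phi 0.820 th~0.653 N 16.7 T 4.7 fv 1.5 v -185.0 tip 267.3 yaw 3.065
[np.float64(0.0036), np.float64(0.0035), 0, 0]
[np.float64(0.0035), np.float64(0.0035), 0, 0]
[np.float64(0.0035), np.float64(0.0036), 0, 0]
[np.float64(0.0034), np.float64(0.0037), 0, 0]
```

Request:
{"name": "arm_command", "arguments": {"deltas": [[0.0036,0.0035,-0.0001,0],[0.0035,0.0035,-0.0001,0],[0.0035,0.0036,-0.0001,0],[0.0034,0.0037,-0.0001,0],[0,0,0,0]]}}

```text
time: 17.15
tool_pos: [520.9, -136.8, 260.3]
tcp_rot: [-1.572, -0.01, 3.065]
contact_force: [-15.8, 1.1, 7.7]
grip_width: 91.8
```

```bash
python3 st.py 5 4 18 5
```

```text
t 17.15 rho 228.9 phi 0.728 th~0.561 N 16.9 T 4.8 fv -0.4 v -185.0 tip 252.3 yaw 3.065
[np.float64(0.0032), np.float64(0.0038), 0, 0]
[np.float64(0.0032), np.float64(0.0039), 0, 0]
[np.float64(0.0031), np.float64(0.0039), 0, 0]
[np.float64(0.003), np.float64(0.004), 0, 0]
```

Request:
{"name": "arm_command", "arguments": {"deltas": [[0.0032,0.0038,0,0],[0.0032,0.0039,0,0],[0.0031,0.0039,0,0],[0.003,0.004,0,0],[0,0,0,0]]}}

```text
time: 17.65
tool_pos: [507.6, -135.6, 244.0]
tcp_rot: [-1.573, -0.013, 3.066]
contact_force: [-17.6, 2.6, 6.2]
grip_width: 91.8
```

```bash
python3 st.py 5 4 18 5
```

```text
t 17.65 rho 229.0 phi 0.636 th~0.469 N 17.9 T 5.6 fv 0.9 v -185.0 tip 236.0 yaw 3.066
[np.float64(0.0029), np.float64(0.0041), 0, 0]
[np.float64(0.0028), np.float64(0.0041), 0, 0]
[np.float64(0.0027), np.float64(0.0042), 0, 0]
[np.float64(0.0027), np.float64(0.0042), 0, 0]
```

Request:
{"name": "arm_command", "arguments": {"deltas": [[0.0029,0.0041,0,0],[0.0028,0.0041,0,0],[0.0027,0.0042,0,0],[0.0027,0.0042,0,0],[0,0,0,0]]}}

```text
time: 18.15
tool_pos: [495.8, -134.5, 226.7]
tcp_rot: [-1.573, -0.015, 3.066]
contact_force: [-18.5, 2.3, 3.6]
grip_width: 91.5
```

```bash
python3 st.py 5 4 18 5; python3 - <<'E'
from mv import *
ims=[]
for c in("scene","side"):
    p=vision.capture(c); P0=proj(p,w(-150,-100,180))[0].astype(int); u,v=np.clip(P0-100,0,[360,220])
    im=cv2.resize(p["img"][v:v+200,u:u+200,::-1],(400,400),interpolation=cv2.INTER_CUBIC); ims.append(im)
cv2.imwrite("pics/c.png",np.hstack(ims))
E
```

```text
t 18.15 rho 229.2 phi 0.544 th~0.377 N 17.8 T 6.5 fv 0.5 v -185.0 tip 218.7 yaw 3.066
[np.float64(0.0025), np.float64(0.0043), 0, 0]
[np.float64(0.0024), np.float64(0.0044), 0, 0]
[np.float64(0.0023), np.float64(0.0044), 0, 0]
[np.float64(0.0022), np.float64(0.0045), 0, 0]
```

View pics/c.png

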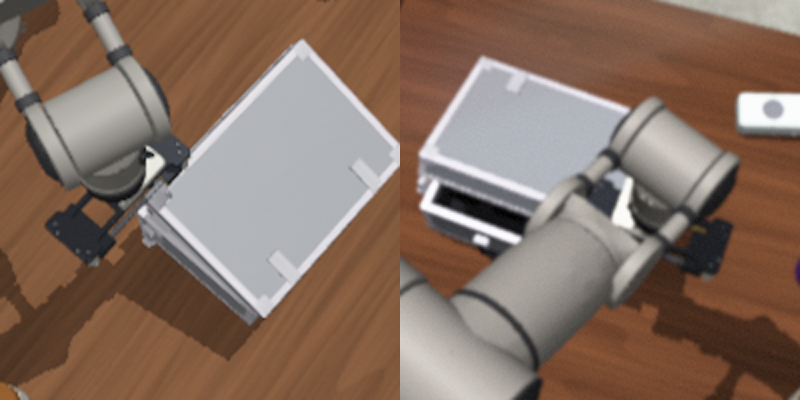

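Picture shows the lid still held by the finger at about 0.38 rad, nothing else near. Continuing.

Request:
{"name": "arm_command", "arguments": {"deltas": [[0.0025,0.0043,0,0],[0.0024,0.0044,0,0],[0.0023,0.0044,0,0],[0.0022,0.0045,0,0],[0,0,0,0]]}}

```text
time: 18.75
tool_pos: [485.6, -133.5, 208.5]
tcp_rot: [-1.574, -0.017, 3.066]
contact_force: [-19.5, 3.7, 2.4]
grip_width: 91.7
```

```bash
python3 st.py 4 4 19 5
```

```text
t 18.75 rho 229.5 phi 0.453 th~0.286 N 18.8 T 6.5 fv 1.8 v -185.0 tip 200.5 yaw 3.066
[np.float64(0.0017), np.float64(0.0036), 0, 0]
[np.float64(0.0016), np.float64(0.0036), 0, 0]
[np.float64(0.0016), np.float64(0.0037), 0, 0]
[np.float64(0.0015), np.float64(0.0037), 0, 0]
```

Request:
{"name": "arm_command", "arguments": {"deltas": [[0.0017,0.0036,0,0],[0.0016,0.0036,0,0],[0.0016,0.0037,0,0],[0.0015,0.0037,0,0],[0,0,0,0]]}}

```text
time: 19.25
tool_pos: [478.8, -132.9, 193.6]
tcp_rot: [-1.574, -0.019, 3.067]
contact_force: [-21.6, 2.6, 0.8]
grip_width: 92.0
```

```bash
python3 st.py 4 4 19 5
```

```text
t 19.25 rho 229.8 phi 0.382 th~0.215 N 20.5 T 7.3 fv 0.5 v -185.0 tip 185.6 yaw 3.067
[np.float64(0.0015), np.float64(0.0037), 0, 0]
[np.float64(0.0015), np.float64(0.0037), 0, 0]
[np.float64(0.0014), np.float64(0.0037), 0, 0]
[np.float64(0.0013), np.float64(0.0038), 0, 0]
```

Request:
{"name": "arm_command", "arguments": {"deltas": [[0.0014,0.0037,0,0],[0.0014,0.0037,0,0],[0.0014,0.0037,0,0],[0.0013,0.0038,0,0],[0,0,0,0]]}}

```text
time: 19.75
tool_pos: [472.9, -132.3, 178.3]
tcp_rot: [-1.574, -0.019, 3.067]
contact_force: [-20.8, 2.0, -1.1]
grip_width: 91.7
```

```bash
python3 st.py 3 4 19 5
```

```text
t 19.75 rho 230.1 phi 0.311 th~0.144 N 19.5 T 7.4 fv 0.0 v -185.0 tip 170.3 yaw 3.067
[np.float64(0.0009), np.float64(0.0029), 0, 0]
[np.float64(0.0009), np.float64(0.0029), 0, 0]
[np.float64(0.0008), np.float64(0.0029), 0, 0]
[np.float64(0.0008), np.float64(0.0029), 0, 0]
```

Request:
{"name": "arm_command", "arguments": {"deltas": [[0.0009,0.0029,0,0],[0.0009,0.0029,0,0],[0.0008,0.0029,0,0],[0.0008,0.0029,0,0],[0,0,0,0]]}}

```text
time: 20.25
tool_pos: [469.2, -131.9, 166.6]
tcp_rot: [-1.575, -0.02, 3.067]
contact_force: [-20.1, 1.8, -1.9]
grip_width: 92.1
```

```bash
python3 st.py 2.5 4 19 5
```

```text
t 20.25 rho 230.4 phi 0.257 th~0.090 N 19.1 T 6.9 fv -0.2 v -185.0 tip 158.6 yaw 3.067
[np.float64(0.0006), np.float64(0.0024), 0, 0]
[np.float64(0.0006), np.float64(0.0024), 0, 0]
[np.float64(0.0006), np.float64(0.0024), 0, 0]
[np.float64(0.0005), np.float64(0.0024), 0, 0]
```

Request:
{"name": "arm_command", "arguments": {"deltas": [[0.0006,0.0024,0,0],[0.0006,0.0024,0,0],[0.0006,0.0024,0,0],[0,0,0,0]]}}

```text
time: 20.65
tool_pos: [467.3, -131.7, 159.3]
tcp_rot: [-1.575, -0.021, 3.067]
contact_force: [-20.4, 2.5, -1.5]
grip_width: 91.4
```

```bash
python3 st.py 1.5 3 18 5
```

```text
t 20.65 rho 230.6 phi 0.224 th~0.057 N 19.7 T 6.1 fv 0.6 v -185.0 tip 151.3 yaw 3.067
[np.float64(0.0004), np.float64(0.0014), 0, 0]
[np.float64(0.0004), np.float64(0.0014), 0, 0]
[np.float64(0.0004), np.float64(0.0014), 0, 0]
```

Request:
{"name": "arm_command", "arguments": {"deltas": [[0.0004,0.0014,0,0],[0.0004,0.0014,0,0],[0,0,0,0]]}}

```text
time: 20.95
tool_pos: [466.6, -131.7, 156.7]
tcp_rot: [-1.575, -0.02, 3.067]
contact_force: [-21.1, 1.9, -0.4]
grip_width: 92.2
```

```bash
python3 st.py 1.5 3 18 5
```

```text
t 20.95 rho 230.6 phi 0.213 th~0.046 N 20.6 T 4.9 fv -0.1 v -185.0 tip 148.7 yaw 3.067
[np.float64(0.0005), np.float64(0.0014), 0, 0]
[np.float64(0.0005), np.float64(0.0014), 0, 0]
[np.float64(0.0005), np.float64(0.0014), 0, 0]
```

Request:
{"name": "arm_command", "arguments": {"deltas": [[0.0004,0.0014,0,0],[0.0004,0.0014,0,0],[0,0,0,0]]}}

```text
time: 21.25
tool_pos: [466.0, -131.6, 154.1]
tcp_rot: [-1.575, -0.02, 3.067]
contact_force: [-20.4, 3.1, -0.6]
grip_width: 92.0
```

```bash
python3 st.py 1.5 3 18 5
```

```text
t 21.25 rho 230.7 phi 0.201 th~0.034 N 20.0 T 4.7 fv 1.2 v -185.0 tip 146.1 yaw 3.067
[np.float64(0.0004), np.float64(0.0014), 0, 0]
[np.float64(0.0004), np.float64(0.0014), 0, 0]
[np.float64(0.0004), np.float64(0.0014), 0, 0]
```

Request:
{"name": "arm_command", "arguments": {"deltas": [[0.0003,0.0014,0,0],[0.0002,0.0014,0,0],[0,0,0,0]]}}

```text
time: 21.55
tool_pos: [465.7, -131.6, 152.4]
tcp_rot: [-1.574, -0.018, 3.067]
contact_force: [-23.1, 3.1, 8.8]
grip_width: 91.9
```

```bash
python3 st.py 1.5 3 18 5;  python3 - <<'E'
from mv import *
ims=[]
for c in("scene","side"):
    p=vision.capture(c); P0=proj(p,w(-150,-100,120))[0].astype(int); u,v=np.clip(P0-[110,90],0,[380,240])
    im=cv2.resize(p["img"][v:v+180,u:u+180,::-1],(400,400),interpolation=cv2.INTER_CUBIC); ims.append(im)
cv2.imwrite("pics/d.png",np.hstack(ims))
E
```

```text
t 21.55 rho 230.7 phi 0.194 th~0.027 N 24.5 T -4.1 fv 0.9 v -185.0 tip 144.4 yaw 3.067
[np.float64(0.0007), np.float64(0.0014), 0, 0]
[np.float64(0.0007), np.float64(0.0014), 0, 0]
[np.float64(0.0007), np.float64(0.0014), 0, 0]
```

View pics/d.png

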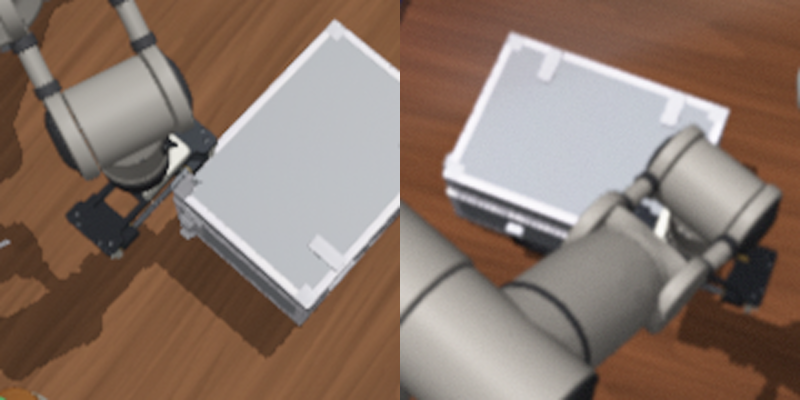

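The upward force jumped, so the lid is resting on the catches (about 0.05 rad, as the picture agrees). Back off forward, rise, close the fingers and move over the middle of the front edge.

Request:
{"name": "arm_command", "arguments": {"deltas": [[0.003,0,0,0],[0.008,0,0,0],[0.008,-0.02,0,0],[0,-0.03,0,0],[0,0,0,0]], "claw": 0}}

```text
time: 22.15
tool_pos: [456.1, -133.4, 207.8]
tcp_rot: [-1.568, 0.007, 3.064]
contact_force: [0.2, 0.2, 0.2]
grip_width: 92.0
```

```bash
python3 mv.py -205 0 190 3.067 45
```

```text
t 22.15 u,v,z -245.3 -187.7 207.8 yaw 3.064 F case 0.2 0.2 0.2 w 92.0
[-0.009, 0.004, -0.037, np.float64(-0.04)]
[-0.009, 0.004, -0.037, np.float64(-0.04)]
[-0.009, 0.004, -0.037, np.float64(-0.04)]
[-0.009, 0.004, -0.037, np.float64(-0.04)]
[-0.009, 0.004, -0.037, np.float64(-0.04)]
```

Request:
{"name": "arm_command", "arguments": {"deltas": [[-0.009,0,-0.037,0],[-0.009,0,-0.037,0],[-0.009,0,-0.037,0],[-0.009,0,-0.037,0],[-0.009,0,-0.037,0]], "claw": 255}}

```text
time: 22.65
tool_pos: [513.8, 49.9, 203.8]
tcp_rot: [-1.571, 0.0, 3.064]
contact_force: [0.1, -0.4, -0.8]
grip_width: 56.4
```

Request:
{"name": "arm_command", "arguments": {"deltas": [[0,0.01,0,0],[0,0.015,0,0],[0,0.01,0,0],[0,0,0,0],[0,0,0,0]]}}

```text
time: 23.15
tool_pos: [513.5, 47.9, 169.3]
tcp_rot: [-1.571, -0.0, 3.063]
contact_force: [0.0, 0.1, 0.6]
grip_width: 16.0
```

```bash
python3 wr.py
```

```text
t 23.15 u,v,z -205.3 -1.8 169.3 yaw 3.063 F case -0.0 0.1 0.6 w 16.0
pics/wr2315.png
```

Request:
{"name": "arm_command", "arguments": {"deltas": [[0,0.001,0,0],[0,0.001,0,0],[0,0.001,0,0],[0,0,0,0]]}}

```text
time: 23.6
tool_pos: [513.5, 48.5, 166.4]
tcp_rot: [-1.571, 0.0, 3.064]
contact_force: [-0.1, 0.1, -0.1]
grip_width: 0.4
```

Request:
{"name": "arm_command", "arguments": {"deltas": [[0,0.001,0,0],[0,0.001,0,0],[0,0,0,0]]}}

```text
time: 23.9
tool_pos: [513.5, 48.5, 164.2]
tcp_rot: [-1.571, -0.0, 3.064]
contact_force: [-0.5, -0.1, 0.5]
grip_width: 0.5
```

Request:
{"name": "arm_command", "arguments": {"deltas": [[0,0.001,0,0],[0,0,0,0]]}}

```text
time: 24.1
tool_pos: [513.5, 48.5, 163.2]
tcp_rot: [-1.571, -0.0, 3.064]
contact_force: [0.1, -0.2, 0.2]
grip_width: 0.5
```

Request:
{"name": "arm_command", "arguments": {"deltas": [[0,0.001,0,0],[0,0,0,0]]}}

```text
time: 24.3
tool_pos: [513.6, 48.5, 162.8]
tcp_rot: [-1.571, 0.0, 3.064]
contact_force: [-1.0, -0.4, 4.5]
grip_width: 0.3
```

Request:
{"name": "arm_command", "arguments": {"deltas": [[0,0.001,0,0],[0,0,0,0]]}}

```text
time: 24.5
tool_pos: [513.4, 48.5, 162.1]
tcp_rot: [-1.571, 0.0, 3.064]
contact_force: [-2.4, 0.3, 7.3]
grip_width: 0.5
```

Request:
{"name": "arm_command", "arguments": {"deltas": [[0,0.001,0,0],[0,0,0,0]]}}

```text
time: 24.7
tool_pos: [513.1, 48.5, 160.9]
tcp_rot: [-1.571, -0.0, 3.064]
contact_force: [-3.1, -0.2, 7.5]
grip_width: 0.6
```

Request:
{"name": "arm_command", "arguments": {"deltas": [[0,0.001,0,0],[0,0,0,0]]}}

```text
time: 24.9
tool_pos: [513.0, 48.5, 159.5]
tcp_rot: [-1.571, -0.001, 3.064]
contact_force: [-3.4, 0.4, 4.3]
grip_width: 0.4
```

It's yielding. Follow it down to the shut height (TCP ≈ 153).

Request:
{"name": "arm_command", "arguments": {"deltas": [[0,0.001,0,0],[0,0.001,0,0],[0,0,0,0]]}}

```text
time: 25.2
tool_pos: [513.7, 48.4, 157.0]
tcp_rot: [-1.571, 0.0, 3.064]
contact_force: [0.2, 0.6, -0.4]
grip_width: 0.3
```

Request:
{"name": "arm_command", "arguments": {"deltas": [[0,0.001,0,0],[0,0.001,0,0],[0,0,0,0]]}}

```text
time: 25.5
tool_pos: [513.5, 48.5, 155.1]
tcp_rot: [-1.571, -0.0, 3.064]
contact_force: [-0.1, 0.4, -0.7]
grip_width: 0.2
```

Request:
{"name": "arm_command", "arguments": {"deltas": [[0,0.001,0,0],[0,0,0,0]]}}

```text
time: 25.7
tool_pos: [513.5, 48.5, 154.2]
tcp_rot: [-1.571, -0.0, 3.064]
contact_force: [-0.5, -1.6, -0.5]
grip_width: 0.8
```

Snapped: the force vanished as the lid dropped away. Check by touch that it is at the shut height.

Request:
{"name": "arm_command", "arguments": {"deltas": [[0,0.001,0,0],[0,0,0,0]]}}

```text
time: 25.9
tool_pos: [513.5, 48.5, 153.3]
tcp_rot: [-1.571, -0.0, 3.064]
contact_force: [-0.6, -0.2, -0.1]
grip_width: 0.6
```

Request:
{"name": "arm_command", "arguments": {"deltas": [[0,0.001,0,0],[0,0,0,0]]}}

```text
time: 26.1
tool_pos: [513.6, 48.5, 153.1]
tcp_rot: [-1.571, 0.001, 3.064]
contact_force: [-2.0, -0.4, 6.4]
grip_width: 0.5
```

Request:
{"name": "arm_command", "arguments": {"deltas": [[0,0.001,0,0],[0,0,0,0]]}}

```text
time: 26.3
tool_pos: [513.6, 48.5, 153.0]
tcp_rot: [-1.571, 0.001, 3.064]
contact_force: [-4.8, -0.4, 12.8]
grip_width: 0.5
```

The touch came at tip z = 145.2, hard, which is fully shut. Retreat, then a final look.

Request:
{"name": "arm_command", "arguments": {"deltas": [[0,-0.01,0,0],[0,-0.03,0,0],[0,-0.04,0,0],[0,-0.04,0,0],[0.04,-0.02,0,0]]}}

```text
time: 26.8
tool_pos: [477.2, 51.0, 294.7]
tcp_rot: [-1.571, 0.007, 3.063]
contact_force: [0.1, -0.7, 1.1]
grip_width: 0.4
```

Request:
{"name": "arm_command", "arguments": {"deltas": [[0.045,0,-0.02,0],[0.04,0,-0.03,0],[0,0,-0.045,0],[0,0,-0.045,0],[0,0,0,0]]}}

```text
time: 27.3
tool_pos: [399.4, 201.9, 291.9]
tcp_rot: [-1.573, 0.001, 3.069]
contact_force: [0.5, -0.6, -0.7]
grip_width: 0.6
```

```bash
python3 - <<'E'
from mv import *
show()
for c in("scene","side"):
    p=vision.capture(c); cv2.imwrite(f"pics/{c}9.png",p["img"][...,::-1])
    for n in("bottle","wheel"):
        for d in vision.find_in(p,n): print(c,n,towld(p,d["xyz"]).round(),round(d["confidence"],2))
    a=p["img"]; ims=cv2.cvtColor(a,cv2.COLOR_RGB2BGR)
    if c=="scene": A=ims[100:380,120:400]
    else: B=ims[95:375,150:430]
cv2.imwrite("pics/end.png",np.hstack([cv2.resize(x,(400,400),interpolation=cv2.INTER_CUBIC) for x in(A,B)]))
E
```

```text
t 27.3 u,v,z -333.5 140.7 291.9 yaw 3.069 F case 0.6 -0.5 -0.7 w 0.6
scene bottle [ 510. -440.  143.] 0.96
scene bottle [ 613. -398.  145.] 0.64
scene bottle [ 388. -433.  182.] 0.63
scene wheel [451. 452.  42.] 0.57
side bottle [ 484. -430.  135.] 0.96
side bottle [ 348. -423.  193.] 0.68
side bottle [ 580. -389.  137.] 0.62
side wheel [441. 473.  40.] 0.7
side wheel [582.  35. 145.] 0.6
```

View pics/end.png

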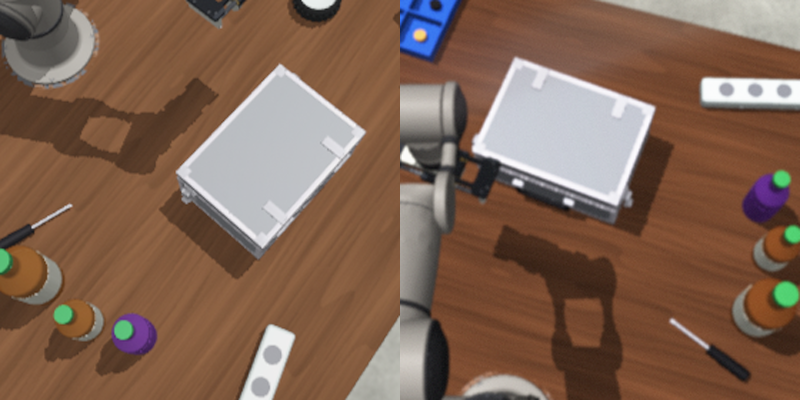

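```bash
python3 -c "
from plant import job; print(job.close_job())"
```

```text
the job is handed in; nothing more can be done
None
```

The case is shut and caught, and the job was handed in at about 27 s. No verdict was reported.

**How it was done:**
- I drew the lid forward by straddling it with the open fingers.
- I pushed it back up to about 1.35 rad and felt its front face, which stands about 226 mm from the hinge.
- I then rode it down on one fingertip held against that face by friction, replanning from the measured force, until it rested on its catches.
- With the fingers closed, I pressed the top at the front middle. The catches gave way at the 7–8 N I read.

**Last checks:**
- **Lid:** a touch afterwards met the lid hard with the fingertips at z = 145.2 mm, the shut height of 145 mm. That touch reached 13.7 N. The final picture shows the lid flat and shut, with the arm clear.
- **Forces on the case:** the highest contact force I read was about 25 N, against the 30 N limit. I only saw the force at the end of each move, so a brief peak in between would not show.
- **Bottle:** it is the small orange one. Both cameras place it within about 6 mm of its first position, and it is upright.
- **Wheel:** the scene camera has it within about 4 mm of its first position, though with only 0.57 confidence.

**One disagreement:** the side camera puts the wheel about 19 mm off in y (473 against 454). I think that is the arm partly hiding the wheel, because the arm never went near it. The same camera also reported a false "wheel" on the lid.

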